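# Shim the rocking bench scale

### The arm

A 6-joint arm with a two-finger parallel gripper is mounted at the origin on the work surface. World frame = base frame: x ahead of the robot, y to its left, z up, the work surface at z = 0. Lengths are in m, angles in degrees, forces in N, time in s.
With the tool pointing down it reaches from about 0.4 to 0.825 m from the base axis. Payload 7 kg.
Tool frame: the origin (TCP) lies on the centre line of the jaws, within the pads' length; the fingertips stand 8 mm ahead of it and the grasp point (between the pads) lies 11 mm behind it; z points along the fingers, y is the line along which they close (so a half turn about z gives the same grasp; the last joint's range is limited). The gripper opens to 88 mm and grips with 3 to 60 N. Pads are 19 mm wide; open, the fingers measure 130 mm over their backs; the gripper's body (78 mm by 193 mm) begins 47 mm behind the grasp point.
Start: joints at [-46.862, 20.546, 0.682, 0, -70.136, -16.507], TCP at [0.303, -0.603, 0.235] pointing down, gripper open.
Joint ranges: [-176.03, 176.03], [-82.01, 121.73], [-58.28, 71.71], [-173.87, 95.51], [-174.79, -0.11], [-173.66, 173.66]. Speed limits (degrees/s): [136.94, 136.94, 172.46, 180, 180, 180].

### API

Orientations are given as [roll, pitch, yaw] about the fixed x, y, z axes, in that order (R = Rz(yaw) Ry(pitch) Rx(roll)).
In Python, from plant import r gives the robot as it stands.
- The arm moves only by the tool carry_out, never from a script. Its argument "targets" is a list of rows, each a list of 6 numbers: the shift along the tool's x, y, z scaled (see below), then the turn, a rotation vector about the tool's x, y, z scaled (see below). A call has 1 to 5 rows; each row shifts and turns the commanded pose from where the row before left it, along the tool's axes as they then stand; what a row does not reach is not made up. The controller multiplies each number of a shift by 0.5 m and each number of a turn by 60 degrees. A row lasts 1/8 s, in which the tool goes at most 62.5 mm and 10.7 degrees, less where a joint would pass 70% of its speed; a pose out of reach is approached as far as the arm can. A call with a number of a shift or a turn outside -1 to 1 is refused whole. A call with a gripper value outside its range is refused whole. "hand" is the opening, from 0 (shut) to 1 (fully open), set as the call begins (left out, the last holds). The fingers move at their own pace and stop on an object; "squeeze" is the grip in N (left out, the last holds). Time passes only in rows, so rows that do not move let the fingers close. It gives the time, the measured TCP pose, the force, the opening and the grip force at its end, in the units of the state.
- r.get_state(): the state, without advancing time (a new reading comes with each control period).
- r.capture(name): name is "scene" or "top"; returns the picture (400x640x3 uint8, red, green, blue); there is no depth.
- r.camera_info(name): a dict with "K" (3x3 intrinsics, pixels), "distortion" ([k1, k2, p1, p2, k3] as OpenCV has them; the pictures are not rectified), "eye" and "attitude" of the camera in the world. Camera axes: x right, y down, z forward; pixel columns grow to the right and rows downward; lengths in m; the calibration is good to about 2 mm. A picture is of the moment at which its call begins. camera_info takes no time and is no camera call.
- r.close_job(): hands the job in; it is judged then, once.
The state is a dict: "time_s": time; "joints": joint angles; "qd": joint speeds; "joint_torque": joint torques, N m; "tcp_pos": TCP position; "eef_rot": TCP orientation; "contact_force": force on the tool from outside, world axes, zero at the start; "moment": the same for the moment, N m; "gripper_width": finger opening in m; "gripper_force": force on a finger pad.
Only numpy, scipy, OpenCV 4.12 (cv2) and the standard library are available. Lean on these libraries where they do the work, as an engineer would, in place of code of your own. Each camera call takes 0.05 s, during which the arm holds its last target. There are 200 camera calls.

### The job

The bench scale rocks because its short foot, at the near right-hand corner, hangs clear of the table. Without picking anything up, push the wedge thin end first under that foot until it is snug, without jacking the scale up, then press down firmly on the platform corner above that foot for a moment to prove that the scale no longer rocks (if it still gives, push further and press again). Leave the wedge flat on the table and in place, do not shove the scale along, and leave everything else where it is.

Things in the scene. Friction and masses are not known exactly. Their poses are not given: they have to be found in the camera images.
- scale: loose 3 kg bench scale: grey base under a flat 250 (x) x 230 (y) mm steel platform, top 80 mm above the table, clear below up to 40 mm; mast with display (230 mm high) at its far edge. Rubber feet, 24 mm across, at x = +-100, y = +-90 mm; that at (-100, -90) is short, so it stands level on three. Origin on the table under the platform's middle, -x nearest the robot. Slides if pushed over 15 N.
- short_foot (a point): lowest point of the short foot's rubber dome (12 mm radius), 25 mm inside the platform's edges; axes as the scale's. It hangs 5 to 14 mm above the table (different each time, seized) while the scale is level. Pressed above it with some 2 to 5 N the unshimmed scale tips about the diagonal through its two neighbours until this foot lands.
- corner (a point): point on top of the platform (80 mm above the table) straight above the short foot: the place to press
- wedge: loose white plastic wedge, 0.18 kg, 150 mm long (x), 90 mm wide (y): its top slopes evenly from 26 mm high at the thick end (x = -75) to 2 mm at the thin end (x = +75). Origin at the centre of its underside, z up. It starts flat on the table to the right of the short foot, thin end 45 to 115 mm short of it and within 0.4 rad of the scale's +y direction.
- wedge_slope (a point): middle of the wedge's sloping top face (14 mm above its underside); x runs down the slope to the thin end, z is square to the slope, so the z of the short foot in this frame is the gap left between foot and wedge
- tape: roll of packing tape lying flat, 96 mm across, 48 mm high, in front of the scale; origin at its underside; leave alone
- labels: roll of blank labels, 68 mm across, 50 mm high, to the right of the scale; origin at its underside; leave alone
- carton: small closed carton 140 x 100 x 70 mm, on the left of the table; origin at its underside; leave alone
- sanitiser: bottle, 60 mm across, 170 mm high, on the left of the table; origin at its underside; leave alone
- wrap: upright roll of stretch wrap, 90 mm across, 280 mm high, on the left of the table; origin at its underside; leave alone
- scraper: spatula 240 mm long lying on the white board on the right; origin at its underside; leave alone
Not all that is in view belongs to the job. Of the things like the wedge, leave any that is green or pink; of the rest the smaller one is meant.

How it is judged:
By the outcome, as a careful person would: the job done as asked, in the order asked, and still so for the second after the job is handed in, with the robot touching nothing.
It also fails if it takes over 51 s, if anything falls off the work surface, if the arm or the gripper's body presses on something with over 40 N, if the wrist force passes 120 N, or if a joint passes its speed limit or range.

## Working session

There is one attempt and no reset: what is moved stays moved. The work goes in short steps, Python scripts to look and compute and a tool call to move; the robot and the scene stay as the last step left them, time stands still between calls to the robot, and variables do not carry over. Pictures are saved under pics/ and viewed, at most 10 in all, crops included, and the job is handed in when it is done.

Besides the shell and the picture viewer there is one more tool, called in YAML: its name, and indented under it one key for each argument. carry_out: Moves the arm, as the interface text tells. Its arguments: {"type":"object","properties":{"targets":{"type":"array","items":{"type":"array","items":{"type":"number","minimum":-1,"maximum":1}}},"hand":{"type":"number"},"squeeze":{"type":"number"}},"required":["targets"]}

```bash
mkdir -p pics; ls
python3 - <<'E'
from plant import r
import cv2,json
for n in("scene","top"):
    cv2.imwrite(f"pics/{n}0.png",r.capture(n)[:,:,::-1]); c=r.camera_info(n); print(n,c)
print(r.get_state())
E
```

```text
pics
scene {'K': array([[378.31975042,   0.        , 318.71089425],
       [  0.        , 378.31975042, 207.03365717],
       [  0.        ,   0.        ,   1.        ]]), 'distortion': array([-0.0234034,  0.       ,  0.       ,  0.       ,  0.       ]), 'eye': array([1.25464   , 0.5658739 , 1.02357907]), 'attitude': array([-1.34224797e+02, -6.10271176e-02,  1.31017833e+02])}
top {'K': array([[473.79963413,   0.        , 322.72143702],
       [  0.        , 473.79963413, 198.33652533],
       [  0.        ,   0.        ,   1.        ]]), 'distortion': array([-0.12716627,  0.        ,  0.        ,  0.        ,  0.        ]), 'eye': array([ 0.35732468, -0.04525963,  1.62991785]), 'attitude': array([-173.94428881,   -1.17115875,  -88.24097345])}
{'time_s': 0.1, 'joints': array([-4.68603435e+01,  2.05879622e+01,  6.40894222e-01, -1.58000408e-02,
       -7.01385192e+01, -1.65048132e+01]), 'qd': array([ 0.02260595, -0.0609539 ,  0.2348539 ,  0.137771  ,  0.07982163,
        0.01046435]), 'joint_torque': array([-1.42640565e-03, -5.84165347e+01,  2.93751580e+01,  7.01544285e+00,
        1.01456948e-02, -5.35335744e-05]), 'tcp_pos': array([ 0.30236107, -0.60302178,  0.23372957]), 'eef_rot': array([ 1.79913719e+02, -1.00749550e-02, -1.53370528e+02]), 'contact_force': array([-0.97604734, -0.10318182,  0.57586311]), 'moment': array([ 0.01650326, -0.01595228,  0.06577822]), 'gripper_force': 0.0, 'gripper_width': 0.08768184305948451}
```

View pics/scene0.png

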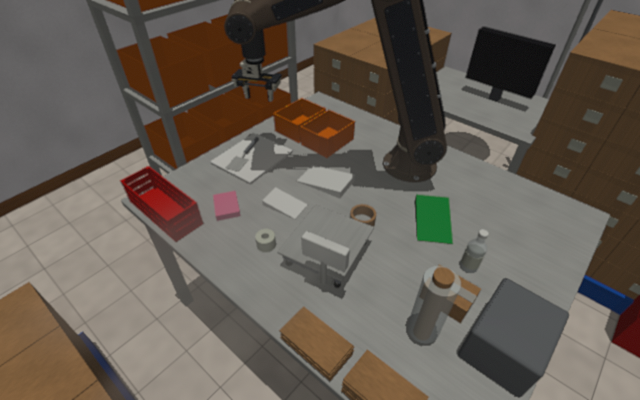

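View pics/top0.png

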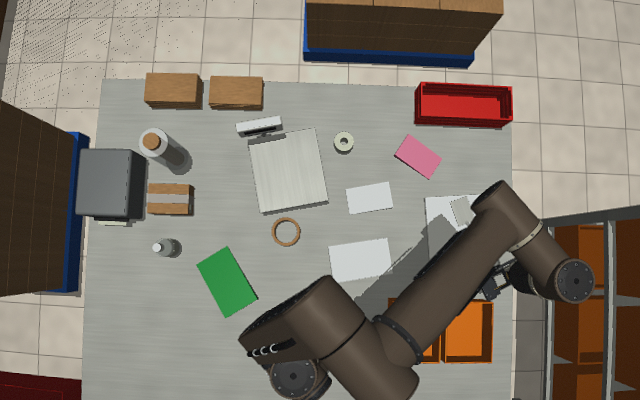

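Top view: candidates for the wedge are white small (370,198), white larger (360,259), green (227,282), pink (418,156) and the white board with the scraper (455,235). By the description I choose the small white one at (370,198), which is at (285,203) in the scene view. The scale platform is at (288,171), the labels at (343,142) and the tape at (286,232).

```bash
cat > h.py <<'E'
import numpy as np,cv2
from scipy.spatial.transform import Rotation as R
from plant import r
def ray(n,px):
    c=r.camera_info(n); p=cv2.undistortPoints(np.array(px,float).reshape(-1,1,2),c['K'],c['distortion']).reshape(-1,2)
    d=np.c_[p,np.ones(len(p))]@R.from_euler('xyz',c['attitude'],degrees=True).as_matrix().T
    return c['eye'],d
def plane(n,px,z):
    e,d=ray(n,px); z=np.broadcast_to(z,len(d)); return e+d*((z-e[2])/d[:,2])[:,None]
def proj(n,P):
    c=r.camera_info(n); Rm=R.from_euler('xyz',c['attitude'],degrees=True).as_matrix().T
    return cv2.projectPoints(np.array(P,float).reshape(-1,1,3),cv2.Rodrigues(Rm)[0],-Rm@c['eye'],c['K'],c['distortion'])[0].reshape(-1,2)
E
python3 - <<'E'
from h import *
t=cv2.imread('pics/top0.png'); s=cv2.imread('pics/scene0.png')
a=cv2.resize(t[110:290,225:405],(540,540),interpolation=cv2.INTER_CUBIC)
cv2.imwrite('pics/c1.png',a)
for n,im in(('top',t),('scene',s)):
    g=cv2.cvtColor(im,cv2.COLOR_BGR2HSV); m=((g[...,1]<40)&(g[...,2]>(195 if n=='top' else 175))).astype(np.uint8)
    for c in cv2.findContours(m,0,2)[0]:
        if cv2.contourArea(c)>250: print(n,cv2.minAreaRect(c),cv2.contourArea(c))
print(t[198,370],t[150,300],t[215,370],s[203,285],s[240,340],s[215,250])
E
```

```text
top ((360.06439208984375, 259.9349060058594), (36.38070297241211, 59.498756408691406), 81.57302856445312) 1985.5
top ((445.78448486328125, 213.33619689941406), (34.7047119140625, 38.87398147583008), 86.633544921875) 574.5
top ((368.80615234375, 197.61895751953125), (25.65433692932129, 43.90243148803711), 80.27242279052734) 1055.0
top ((526.0, 194.0), (46.0, 28.0), 90.0) 845.5
top ((280.0229797363281, 187.99562072753906), (39.38710021972656, 46.824798583984375), 79.2156982421875) 667.0
top ((257.83489990234375, 123.30835723876953), (7.757002830505371, 44.28411102294922), 79.50852966308594) 278.5
top ((525.0, 104.0), (32.0, 24.0), 90.0) 264.0
top ((421.38336181640625, 78.41532897949219), (45.40369415283203, 15.587536811828613), 2.2906100749969482) 502.0
top ((372.0203857421875, 76.4292984008789), (46.54175567626953, 15.918421745300293), 2.045408248901367) 579.0
top ((323.50634765625, 74.3216552734375), (47.505428314208984, 16.596561431884766), 2.0454084873199463) 716.0
top ((273.5591125488281, 72.96382141113281), (47.00371170043945, 15.719148635864258), 2.2025980949401855) 593.0
top ((224.5, 71.5), (15.0, 47.0), 90.0) 480.0
top ((133.5, 70.5), (15.0, 35.0), 90.0) 444.5
top ((178.5, 43.5), (47.0, 33.0), 0.0) 868.0
top ((275.00653076171875, 41.310569763183594), (46.76531219482422, 42.93999481201172), 1.9749339818954468) 1725.5
[208 209 205] [178 187 185] [154 162 161] [162 168 169] [122 127 127] [120 124 125]
```

View pics/c1.png

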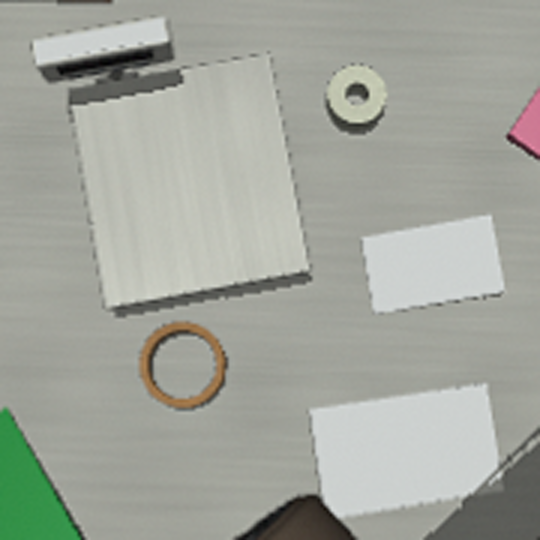

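The crop shows the small white wedge with corners at about (346,189), (388,182), (393,207), (351,214), its thin end on the left towards the scale's near right corner (329,201). Now I work out positions.

```bash
cat >> h.py <<'E'
def wedge(n='top',im=None,box=None,thr=198):
    """box x0,y0,x1,y1: quad corners by mask -> approx, subpixel edge fit"""
    x0,y0,x1,y1=box; g=cv2.cvtColor(im,cv2.COLOR_BGR2GRAY).astype(np.float32)
    m=np.zeros(g.shape,np.uint8); m[y0:y1,x0:x1]=(g[y0:y1,x0:x1]>thr)
    c=max(cv2.findContours(m,0,2)[0],key=cv2.contourArea); q=cv2.boxPoints(cv2.minAreaRect(c))
    k=cv2.cornerSubPix(g,q.reshape(-1,1,2).astype(np.float32).copy(),(4,4),(-1,-1),(3,50,.01)).reshape(-1,2)
    return q,k
E
python3 - <<'E'
from h import *
f=lambda l:(np.array(l)+.5)/3-.5+[225,110]
g=cv2.cvtColor(cv2.imread('pics/top0.png'),cv2.COLOR_BGR2GRAY)
sp=lambda p:cv2.cornerSubPix(g,np.array(p,np.float32).reshape(-1,1,2).copy(),(4,4),(-1,-1),(3,50,.01)).reshape(-1,2)
P=f([(69,103),(270,55),(311,272),(107,309)]);W=f([(362,237),(490,215),(504,292),(377,312)])
for nm,q,z in(('plat',P,.08),('wedge',W,[.002,.026,.026,.002])):
    k=sp(q); print(nm,q.round(1).tolist(),k.round(1).tolist())
    for p in(q,k):
        X=plane('top',p,z); print(X.round(4).tolist(),'mid',X.mean(0).round(4),'sides',[round(float(np.linalg.norm(X[i]-X[i-1])),4) for i in range(4)],
          'ang',[round(float(np.degrees(np.arctan2(*(X[i]-X[i-1])[[1,0]]))),1) for i in range(4)])
L=plane('top',f([(357,97),(182,364)]),.05);print(L)
E
```

```text
plat [[247.7, 144.0], [314.7, 128.0], [328.3, 200.3], [260.3, 212.7]] [[247.5, 144.60000610351562], [313.3999938964844, 127.80000305175781], [328.1000061035156, 200.60000610351562], [261.20001220703125, 212.5]]
[[0.6967, 0.184, 0.08], [0.7587, -0.0376, 0.08], [0.5167, -0.0905, 0.08], [0.4687, 0.1311, 0.08]] mid [0.6102 0.0468 0.08  ] sides [0.234, 0.2302, 0.2478, 0.2268] ang [13.1, -74.4, -167.7, 102.2]
[[0.6945, 0.1846, 0.08], [0.7594, -0.0334, 0.08], [0.5157, -0.0898, 0.08], [0.4695, 0.1282, 0.08]] mid [0.6098 0.0474 0.08  ] sides [0.2319, 0.2274, 0.2502, 0.2229] ang [14.1, -73.4, -167.0, 102.0]
wedge [[345.3, 188.7], [388.0, 181.3], [392.7, 207.0], [350.3, 213.7]] [[345.5, 188.60000610351562], [388.20001220703125, 181.10000610351562], [392.3999938964844, 206.60000610351562], [348.79998779296875, 213.0]]
[[0.5673, -0.1506, 0.002], [0.5946, -0.2953, 0.026], [0.5065, -0.3127, 0.026], [0.481, -0.1701, 0.002]] mid [ 0.5373 -0.2322  0.014 ] sides [0.0885, 0.1492, 0.0897, 0.1469] ang [12.7, -79.3, -168.8, 100.2]
[[0.5674, -0.1512, 0.002], [0.5955, -0.296, 0.026], [0.508, -0.3117, 0.026], [0.483, -0.1649, 0.002]] mid [ 0.5385 -0.2309  0.014 ] sides [0.0855, 0.1494, 0.0889, 0.1508] ang [9.2, -79.0, -169.8, 99.6]
[[ 0.7211551  -0.13781054  0.05      ]
 [ 0.41249854  0.04866645  0.05      ]]
```

Scale yaw ≈ 12.5°, short foot ≈ (0.535, -0.062). The wedge centre is ≈ (0.537, -0.232), heading ≈ 100.5°, so the bearing from it to the foot is about 90.7°. Plan: set the fingers 40 mm apart as a two-point pusher facing world +y on x ≈ 0.536. They will turn the wedge square and slide it under the foot.

carry_out:
  targets:
    - [0,0,0,0,0,-0.176]
    - [0,0,0,0,0,-0.176]
    - [0,0,0,0,0,-0.176]
    - [0,0,0,0,0,-0.176]
    - [0,0,0,0,0,-0.176]
  hand: 0.45

```text
time_s: 0.72
tcp_pos: [0.3024, -0.6032, 0.234]
eef_rot: [180.0, 0.0, -100.2]
contact_force: [-1.1, 0.1, 0.4]
gripper_width: 0.0433
gripper_force: 0.0
```

carry_out:
  targets:
    - [0,0,0,0,0,-0.176]
    - [-0.086,-0.078,0,0,0,0]
    - [-0.086,-0.078,0,0,0,0]
    - [-0.086,-0.078,0,0,0,0]
    - [-0.086,-0.078,0,0,0,0]

```text
time_s: 1.35
tcp_pos: [0.4594, -0.4298, 0.2342]
eef_rot: [180.0, 0.0, -90.0]
contact_force: [0.4, -1.0, -0.2]
gripper_width: 0.0397
gripper_force: 0.0
```

carry_out:
  targets:
    - [-0.086,-0.078,0,0,0,0]
    - [-0.086,-0.078,0,0,0,0]
    - [0,0,0.1,0,0,0]
    - [0,0,0.1,0,0,0]
    - [0,0,0,0,0,0]

```text
time_s: 1.98
tcp_pos: [0.5339, -0.3441, 0.1305]
eef_rot: [179.5, 0.2, -90.0]
contact_force: [0.2, 0.5, 0.9]
gripper_width: 0.0393
gripper_force: 0.0
```

carry_out:
  targets:
    - [0,-0.004,0.1,0,0,0]
    - [0,0,0.08,0,0,0]
    - [0,0,0,0,0,0]
    - [0,0,0,0,0,0]

```text
time_s: 2.48
tcp_pos: [0.5402, -0.3464, 0.0474]
eef_rot: [-179.8, -0.1, -90.0]
contact_force: [0.4, -0.8, 0.0]
gripper_width: 0.0393
gripper_force: 0.0
```

carry_out:
  targets:
    - [0,0.006,0.058,0,0,0]
    - [0,0,0,0,0,0]
    - [-0.03,0,0,0,0,0]
    - [-0.03,0,0,0,0,0]
    - [0,0,0,0,0,0]

```text
time_s: 3.1
tcp_pos: [0.5363, -0.3141, 0.0168]
eef_rot: [-179.9, -0.0, -89.9]
contact_force: [-0.6, -0.1, -0.6]
gripper_width: 0.0395
gripper_force: 0.0
```

Run:
```python
from h import *
im=r.capture('top')[:,:,::-1]; sc=r.capture('scene')[:,:,::-1]
a=cv2.resize(im[120:270,290:440],(450,450),interpolation=2); b=cv2.resize(sc[150:300,200:350],(450,450),interpolation=2)
cv2.imwrite('pics/c2.png',np.hstack([a,b])[:, :800] if 0 else cv2.resize(np.hstack([a,b]),(800,400)))
s=r.get_state(); print(s['tcp_pos'],s['eef_rot'],s['contact_force'])
```

```text
[ 0.53615507 -0.31494341  0.01630198] [-1.79944634e+02 -1.73727890e-02 -8.99402926e+01] [-0.38219451  0.73539343  0.42611149]
```

View pics/c2.png

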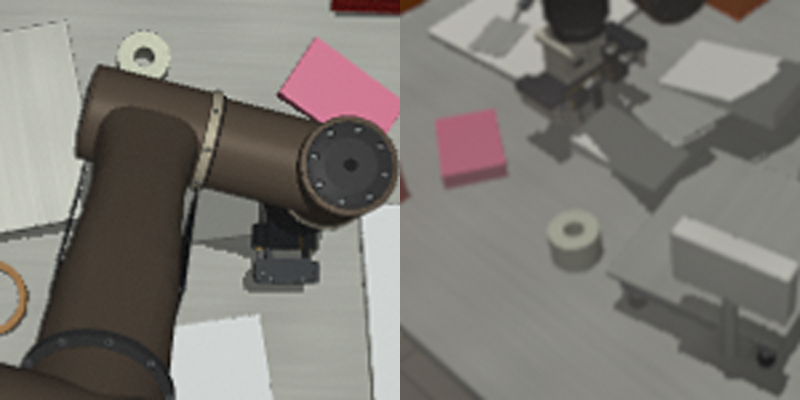

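Top view: the arm hides the wedge. In the scene view the fingers are behind the wedge's thick end (left-hand edge about (245,200) in the full picture) and the labels are clear. I push on towards the earliest possible contact.

carry_out:
  targets:
    - [-0.02,0,0,0,0,0]
    - [-0.02,0,0,0,0,0]
    - [-0.02,0,0,0,0,0]
    - [-0.02,0,0,0,0,0]
    - [-0.02,0,0,0,0,0]

```text
time_s: 3.82
tcp_pos: [0.5356, -0.2646, 0.0155]
eef_rot: [180.0, 0.0, -90.0]
contact_force: [0.9, -0.8, -0.6]
gripper_width: 0.0391
gripper_force: 0.3
```

carry_out:
  targets:
    - [-0.02,0,0,0,0,0]
    - [-0.02,0,0,0,0,0]
    - [-0.02,0,0,0,0,0]
    - [0,0,0,0,0,0]
    - [0,0,0,0,0,0]

```text
time_s: 4.45
tcp_pos: [0.5357, -0.2354, 0.0156]
eef_rot: [-180.0, -0.0, -90.0]
contact_force: [-0.3, -0.5, -0.1]
gripper_width: 0.0392
gripper_force: 0.0
```

Run:
```python
from h import *
im=r.capture('top')[:,:,::-1]; sc=r.capture('scene')[:,:,::-1]
cv2.imwrite('pics/t3.png',im);cv2.imwrite('pics/s3.png',sc)
a=cv2.resize(im[120:270,290:440],(400,400),interpolation=2); b=cv2.resize(sc[170:270,230:330],(400,400),interpolation=2)
cv2.imwrite('pics/c3.png',np.hstack([a,b]))
s=r.get_state(); print(s['tcp_pos'],s['eef_rot'],s['contact_force'])
T=np.array([s['tcp_pos'][0],s['tcp_pos'][1]+.0095,0])
print(proj('scene',[T+[x,y,z] for x,y,z in((.045,0,.026),(-.045,0,.026),(-.045,.15,.002),(.045,.15,.002))]).round(1).tolist(), proj('scene',[[.535,-.062,.01]]))
```

```text
[ 0.53564511 -0.23562984  0.0155829 ] [-1.79992789e+02 -1.23549615e-03 -9.00233502e+01] [-0.59539004  0.14788984  1.24232737]
[[277.4, 206.4], [293.9, 194.3], [322.9, 216.6], [306.9, 229.9]] [[318.02612838 223.40740562]]
```

View pics/c3.png

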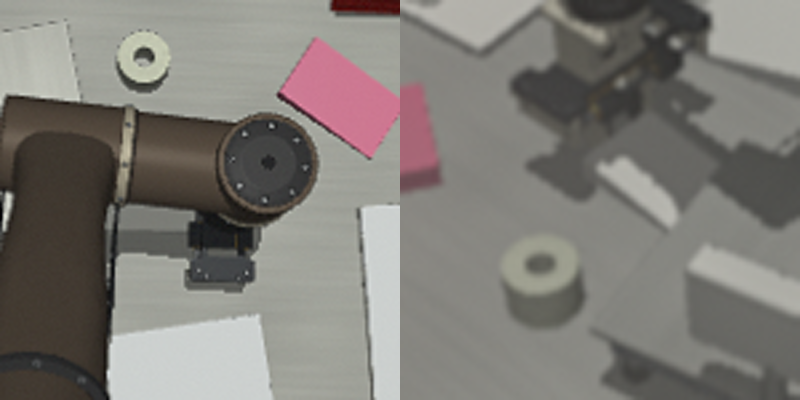

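The crop shows the wedge aligned with the fingers: its far top edge runs (280,210)→(299,225), close to the prediction, and its thin end is going in under the platform by the short foot. Now slower.

carry_out:
  targets:
    - [-0.012,0,0,0,0,0]
    - [-0.012,0,0,0,0,0]
    - [-0.012,0,0,0,0,0]
    - [-0.012,0,0,0,0,0]
    - [0,0,0,0,0,0]

```text
time_s: 5.18
tcp_pos: [0.5357, -0.2108, 0.0156]
eef_rot: [-180.0, 0.0, -90.0]
contact_force: [0.3, -0.5, -0.4]
gripper_width: 0.0398
gripper_force: 0.0
```

```bash
cat >> h.py <<'E'
def force(n=6):
    F=[];Q=[]
    for i in range(n):
        im=r.capture('top'); s=r.get_state(); F.append(s['contact_force']);Q.append(s['tcp_pos'])
    print('F',np.mean(F,0).round(2),'sd',np.std(F,0).round(2),'tcp',np.mean(Q,0).round(4),'t',s['time_s']); return im[:,:,::-1]
E
python3 -c "
from h import *
force(6)"
```

```text
F [-0.37  0.05  0.32] sd [0.51 0.48 0.47] tcp [ 0.5357 -0.2114  0.0156] t 5.475
```

carry_out:
  targets:
    - [-0.003,0,0,0,0,0]
    - [-0.003,0,0,0,0,0]
    - [-0.003,0,0,0,0,0]
    - [-0.003,0,0,0,0,0]

```text
time_s: 5.98
tcp_pos: [0.5356, -0.2053, 0.0155]
eef_rot: [180.0, -0.0, -90.0]
contact_force: [-0.3, 0.6, -0.9]
gripper_width: 0.0393
gripper_force: 0.3
```

carry_out:
  targets:
    - [-0.003,0,0,0,0,0]
    - [-0.003,0,0,0,0,0]
    - [-0.003,0,0,0,0,0]

```text
time_s: 6.35
tcp_pos: [0.5356, -0.2008, 0.0156]
eef_rot: [180.0, -0.0, -90.0]
contact_force: [-0.5, -0.9, -0.0]
gripper_width: 0.0394
gripper_force: 0.3
```

carry_out:
  targets:
    - [-0.003,0,0,0,0,0]
    - [-0.003,0,0,0,0,0]
    - [-0.003,0,0,0,0,0]

```text
time_s: 6.72
tcp_pos: [0.5356, -0.1963, 0.0155]
eef_rot: [180.0, -0.0, -90.0]
contact_force: [0.1, -0.3, -0.5]
gripper_width: 0.0395
gripper_force: 0.3
```

```bash
python3 -c "
from h import *
force(3)"
```

```text
F [-0.59 -0.31  0.75] sd [0.33 0.56 0.3 ] tcp [ 0.5356 -0.1962  0.0156] t 6.875
```

carry_out:
  targets:
    - [-0.003,0,0,0,0,0]
    - [-0.003,0,0,0,0,0]
    - [-0.003,0,0,0,0,0]

```text
time_s: 7.25
tcp_pos: [0.5356, -0.1919, 0.0156]
eef_rot: [-180.0, -0.0, -90.0]
contact_force: [-0.1, -0.2, 0.8]
gripper_width: 0.0395
gripper_force: 0.4
```

carry_out:
  targets:
    - [-0.003,0,0,0,0,0]
    - [-0.003,0,0,0,0,0]

```text
time_s: 7.5
tcp_pos: [0.5356, -0.1888, 0.0156]
eef_rot: [-180.0, -0.0, -90.0]
contact_force: [-0.9, -0.6, -0.0]
gripper_width: 0.0392
gripper_force: 0.5
```

carry_out:
  targets:
    - [-0.003,0,0,0,0,0]
    - [-0.003,0,0,0,0,0]
    - [-0.003,0,0,0,0,0]

```text
time_s: 7.88
tcp_pos: [0.5356, -0.1843, 0.0156]
eef_rot: [-180.0, -0.0, -90.0]
contact_force: [-0.4, -1.5, 0.8]
gripper_width: 0.0393
gripper_force: 0.5
```

carry_out:
  targets:
    - [-0.003,0,0,0,0,0]
    - [-0.003,0,0,0,0,0]

```text
time_s: 8.12
tcp_pos: [0.5356, -0.1814, 0.0156]
eef_rot: [-180.0, -0.0, -90.0]
contact_force: [-0.8, -2.2, 0.9]
gripper_width: 0.0391
gripper_force: 1.2
```

```bash
python3 -c "
from h import *
force(5); print(r.get_state()['gripper_force'])"
```

```text
F [ 0.34 -0.37  0.22] sd [0.34 0.5  0.51] tcp [ 0.5356 -0.1813  0.0155] t 8.375
0.0
```

carry_out:
  targets:
    - [-0.002,0,0,0,0,0]
    - [-0.002,0,0,0,0,0]

```text
time_s: 8.62
tcp_pos: [0.5354, -0.1797, 0.0155]
eef_rot: [180.0, -0.0, -90.0]
contact_force: [0.9, -4.5, -1.9]
gripper_width: 0.0391
gripper_force: 2.2
```

```bash
python3 -c "
from h import *
force(5); print(r.get_state()['gripper_force'])"
```

```text
F [ 0.14 -3.56 -1.25] sd [0.32 0.38 0.29] tcp [ 0.5354 -0.1795  0.0155] t 8.875
1.7590581625699997
```

Steady contact at about 3.6 N, with the foot resting roughly 42 mm up the wedge. I back off and go to press the corner.

carry_out:
  targets:
    - [0.02,0,0,0,0,0]
    - [0.04,0,0,0,0,0]
    - [0,0,-0.1,0,0,0]
    - [0,0,-0.1,0,0,0]
    - [0,0,-0.06,0,0,0]

```text
time_s: 9.5
tcp_pos: [0.5364, -0.2108, 0.1484]
eef_rot: [-179.8, -0.0, -90.0]
contact_force: [1.1, -0.6, -2.3]
gripper_width: 0.0395
gripper_force: 0.0
```

carry_out:
  targets:
    - [-0.1,0,0,0,0,0]
    - [-0.1,0,0,0,0,0]
    - [-0.095,0,0,0,0,0]
    - [0,0,0,0,0,0]
    - [0,0,0,0,0,0]
  hand: 0

```text
time_s: 10.12
tcp_pos: [0.5357, -0.0625, 0.1456]
eef_rot: [-180.0, 0.0, -90.0]
contact_force: [-1.0, -0.7, 0.9]
gripper_width: 0.0008
gripper_force: 0.0
```

Run:
```python
from h import *
im=force(3); sc=r.capture('scene')[:,:,::-1]
a=cv2.resize(im[120:270,240:390],(400,400),interpolation=2); b=cv2.resize(sc[170:270,250:350],(400,400),interpolation=2)
cv2.imwrite('pics/c4.png',np.hstack([a,b])); cv2.imwrite('pics/s4.png',sc)
```

```text
F [ 0.39  0.29 -0.1 ] sd [0.3  0.38 0.18] tcp [ 0.5356 -0.063   0.1455] t 10.275
```

View pics/c4.png

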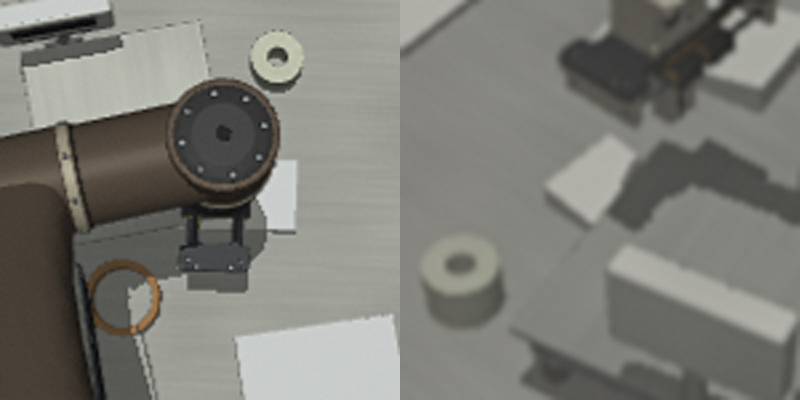

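The wedge's thick end shows at top (350,193), scene (289,213). It lies flat with its thin end under the scale's corner, and the tape, labels and scale look unmoved. Now the press.

carry_out:
  targets:
    - [0,0,0.06,0,0,0]
    - [0,0,0.04,0,0,0]
    - [0,0,0.008,0,0,0]
    - [0,0,0.003,0,0,0]
    - [0,0,0,0,0,0]

```text
time_s: 10.95
tcp_pos: [0.5361, -0.062, 0.0908]
eef_rot: [-179.9, 0.0, -90.0]
contact_force: [-0.6, -0.9, 0.7]
gripper_width: 0.0007
gripper_force: 0.0
```

carry_out:
  targets:
    - [0,0,0.002,0,0,0]
    - [0,0,0.002,0,0,0]

```text
time_s: 11.2
tcp_pos: [0.5358, -0.0618, 0.0884]
eef_rot: [-180.0, 0.0, -90.0]
contact_force: [-0.2, -1.0, 0.4]
gripper_width: 0.0003
gripper_force: 0.0
```

carry_out:
  targets:
    - [0,0,0.001,0,0,0]
    - [0,0,0.001,0,0,0]

```text
time_s: 11.45
tcp_pos: [0.5357, -0.0619, 0.0875]
eef_rot: [-180.0, -0.0, -90.0]
contact_force: [-2.6, 1.3, 8.7]
gripper_width: 0.0003
gripper_force: 4.3
```

```bash
python3 -c "
from h import *
force(4)"
```

```text
F [-2.25  0.68  5.77] sd [0.16 0.35 0.22] tcp [ 0.5357 -0.0619  0.0876] t 11.65
```

carry_out:
  targets:
    - [0,0,0.001,0,0,0]
    - [0,0,0,0,0,0]

```text
time_s: 11.9
tcp_pos: [0.5357, -0.0619, 0.0875]
eef_rot: [-180.0, -0.0, -90.0]
contact_force: [-2.6, 1.2, 9.2]
gripper_width: 0.0009
gripper_force: 4.9
```

```bash
python3 -c "
from h import *
force(4)"
```

```text
F [-3.87  0.92 10.08] sd [0.27 0.42 0.26] tcp [ 0.5357 -0.0619  0.0875] t 12.1
```

carry_out:
  targets:
    - [0,0.001,0.001,0,0,0]
    - [0,0,0.001,0,0,0]
    - [0,0,0,0,0,0]
    - [0,0,0,0,0,0]

```text
time_s: 12.6
tcp_pos: [0.5357, -0.062, 0.0874]
eef_rot: [-179.9, -0.0, -90.0]
contact_force: [-4.6, 1.1, 16.4]
gripper_width: 0.0001
gripper_force: 8.1
```

```bash
python3 -c "
from h import *
force(4)"
```

```text
F [-5.52  1.16 16.33] sd [0.67 0.66 0.16] tcp [ 0.5357 -0.062   0.0874] t 12.8
```

carry_out:
  targets:
    - [0,0.001,0.001,0,0,0]
    - [0,0.001,0.001,0,0,0]
    - [0,0,0,0,0,0]
    - [0,0,0,0,0,0]
    - [0,0,0,0,0,0]

```text
time_s: 13.42
tcp_pos: [0.5357, -0.062, 0.0872]
eef_rot: [-179.8, -0.0, -89.9]
contact_force: [-5.2, 2.3, 21.0]
gripper_width: 0.0004
gripper_force: 10.6
```

```bash
python3 -c "
from h import *
force(8)"
```

```text
F [-5.16  0.74 21.17] sd [0.42 0.27 0.51] tcp [ 0.5357 -0.062   0.0872] t 13.825
```

The corner held 21 N with about 0.4 mm of compliance, so no rocking. I lift off, move clear and check.

carry_out:
  targets:
    - [0,0,-0.006,0,0,0]
    - [0,0,-0.06,0,0,0]
    - [0,0,-0.1,0,0,0]
    - [0,0,-0.1,0,0,0]
    - [0.1,0,-0.04,0,0,0]

```text
time_s: 14.45
tcp_pos: [0.5358, -0.1106, 0.2411]
eef_rot: [-179.7, 0.0, -89.8]
contact_force: [0.4, -0.3, 0.2]
gripper_width: 0.0003
gripper_force: 0.0
```

carry_out:
  targets:
    - [0.11,0,0,0,0,0]
    - [0.11,0,0,0,0,0]
    - [0.11,0,0,0,0,0]
    - [0.11,0,0,0,0,0]
    - [0.11,0,0,0,0,0]

```text
time_s: 15.08
tcp_pos: [0.5338, -0.3886, 0.2372]
eef_rot: [180.0, 0.0, -90.0]
contact_force: [0.9, 1.1, -0.1]
gripper_width: 0.0005
gripper_force: 0.0
```

carry_out:
  targets:
    - [0.11,0.05,0,0,0,0]
    - [0.11,0.05,0,0,0,0]
    - [0.11,0.05,0,0,0,0]
    - [0,0,0,0,0,0]
    - [0,0,0,0,0,0]

```text
time_s: 15.7
tcp_pos: [0.4586, -0.552, 0.2368]
eef_rot: [180.0, 0.1, -90.1]
contact_force: [0.2, 0.8, -0.2]
gripper_width: 0.0004
gripper_force: 0.0
```

Run:
```python
from h import *
im=force(2); sc=r.capture('scene')[:,:,::-1]
cv2.imwrite('pics/t5.png',im);cv2.imwrite('pics/s5.png',sc)
a=cv2.resize(im[110:260,230:380],(400,400),interpolation=2); b=cv2.resize(sc[180:280,250:350],(400,400),interpolation=2)
cv2.imwrite('pics/c5.png',np.hstack([a,b]))
t0=cv2.imread('pics/top0.png');s0=cv2.imread('pics/scene0.png')
for A,B,(x0,y0,x1,y1) in((t0,im,(240,120,320,180)),(s0,sc,(295,228,355,290))):
    f=lambda q:cv2.cvtColor(q[y0:y1,x0:x1],cv2.COLOR_BGR2GRAY).astype(np.float32)
    print(cv2.phaseCorrelate(f(A),f(B),cv2.createHanningWindow((x1-x0,y1-y0),5)))
```

```text
F [ 0.15  0.15 -0.22] sd [0.22 0.15 0.11] tcp [ 0.4594 -0.5512  0.2373] t 15.8
((-0.13983488638506003, -0.041168730778515794), 1.0184889423847199)
((0.10684940191783099, 0.011434321850774865), 0.9434265941381454)
```

View pics/c5.png

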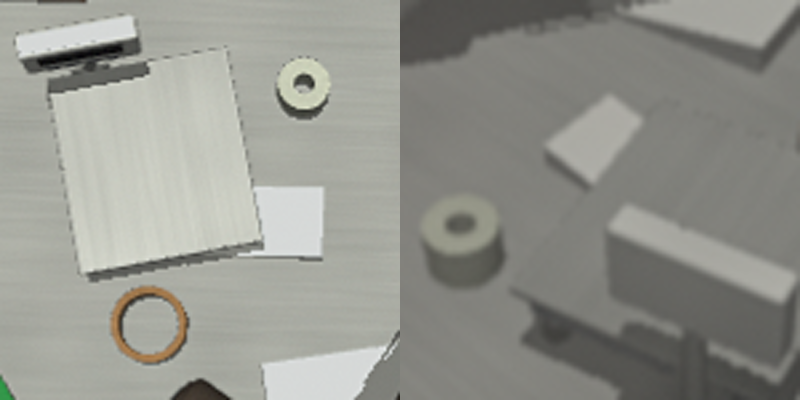

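The top view shows the wedge's thick end at x ≈ 351, rows 180–207, with its thin end under the near right corner. The scale has shifted less than 0.2 px and the tape and labels are in place. One last number check, then I hand in.

Run:
```python
from h import *
X=plane('top',(np.array([[324,186],[323,258]])+.5)/2.6667-.5+[230,110],.026);print(X.round(4))
y=X[:,1].mean(); d=150-(-62-y*1000); print('foot from thin end mm',d,'height',2+d*.16)
```

```text
[[ 0.5967 -0.1683  0.026 ]
 [ 0.5039 -0.1693  0.026 ]]
foot from thin end mm 43.22096464029164 height 8.915354342446662
```

```bash
python3 -c "
from plant import r
print(r.close_job())"
```

```text
the job is handed in; nothing more can be done
None
```

I handed the job in: the wedge is snug under the short foot (foot about 43 mm up the slope, gap about 9 mm). The corner held a 21 N press with only about 0.4 mm of give, and the last pictures show the scale, tape and labels unmoved.

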